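# Wheel the consumables caddy into its bay and clamp it

## Robot

A 6-joint arm with a two-finger parallel gripper is mounted at the origin on the work surface. World frame = base frame: x ahead of the robot, y to its left, z up, the work surface at z = 0. Lengths are in m, angles in rad, forces in N, time in s.
With the tool pointing down it reaches from about 0.225 to 0.875 m from the base axis. Payload 3.4 kg.
Tool frame: the origin (TCP) lies at the very end of the fingers, on their centre line; the grasp point (between the pads) lies 19 mm behind it; z points along the fingers, y is the line along which they close (so a half turn about z gives the same grasp; the last joint's range is limited). The gripper opens to 85 mm and grips with 20 to 120 N. Pads are 22 mm wide; open, the fingers measure 114 mm over their backs; the gripper's body (76 mm by 85 mm) begins 54 mm behind the grasp point. The pads swing forward as they close: fully open they stand 13 mm farther back than shut.
Start: joints at [1.206, 0.276, 1.505, -0, 1.361, -0.121], TCP at [0.139, 0.558, 0.195] pointing down, gripper open.
Joint ranges: [-2.89, 2.89], [-0.75, 2.08], [0.22, 2.7], [-1.18, 4.32], [0.11, 2.71], [-2.7, 2.7]. Speed limits (rad/s): [2.57, 2.57, 3.14, 3.14, 3.14, 3.14].

## Interface

Orientations are given as a unit quaternion [w, x, y, z].
In Python, from rig import readout, vision, manip gives the robot as it stands.
- The arm moves only by the shell command python3 -m handwheel 'ROWS' [FORCE]. ROWS is JSON, a list of rows, each a list of 3 entries, a list of its own where there are three numbers: the shift along the tool's x, y, z in mm, then the turn, a rotation vector about the tool's x, y, z in units of 6 degrees (1.0 is 6 degrees), then the closure, from -1 (fully open) to 1 (shut), so that 0 is half open. A call has 1 to 20 rows; each row shifts and turns the commanded pose from where the row before left it, along the tool's axes as they then stand; what a row does not reach is not made up. A row lasts 1/8 s, in which the tool goes at most 62.5 mm and 10.7 degrees, less where a joint would pass 70% of its speed; a pose out of reach is approached as far as the arm can. A call is refused whole if a number of a shift passes 62.5 or a number of a turn 1, either way. A call with a gripper value outside its range is refused whole. The fingers move at their own pace and stop on an object; FORCE is the grip in N (left out, the last holds). Time passes only in rows, so rows that do not move let the fingers close. It gives the time, the measured TCP pose, the force, the opening and the grip force at its end, in the units of the state.
- readout.get_state(): the state, without advancing time (a new reading comes with each control period).
- vision.get_image(name): name is "scene" or "side" or "wrist"; returns the picture (384x512x3 uint8, blue, green, red); there is no depth.
- vision.camera_params(name): a dict with "intrinsics" (3x3 intrinsics, pixels), "rvec" (rotation vector, rad) and "tvec" (3), from world to camera coordinates, as OpenCV has them; the wrist camera has in their place "hand_eye" (4x4, takes a point from camera to tool coordinates, whose origin is the TCP and whose axes are the flange's). Camera axes: x right, y down, z forward; pixel columns grow to the right and rows downward; lengths in m; the calibration is good to about 2 mm. A picture is of the moment at which its call begins: read the wrist's pose just before it. camera_params takes no time and is no camera call.
- manip.sign_off(): hands the job in; it is judged then, once.
The state is a dict: "clock": time; "qpos": joint angles; "qd": joint speeds; "effort": joint torques, N m; "position": TCP position; "ee_rot": TCP orientation; "contact_force": force on the tool from outside, world axes, zero at the start; "moment": the same for the moment, N m; "width": finger opening in m; "gripper_force": force on a finger pad.
Only numpy, scipy, OpenCV 4.12 (cv2) and the standard library are available. Lean on these libraries where they do the work, as an engineer would, in place of code of your own. Each camera call takes 0.05 s, during which the arm holds its last target. There are 200 camera calls.

## Task

Push the blue caddy forwards by its push bar, on its wheels, until its rear swivel castors trail straight, and steer it nose first between the yellow lines, square, gently up against the rubber buffers. Then throw the red clamp handle down over centre so that the clamp locks on the caddy's front ledge, leaving the castors trailing straight, the jar upright and everything else on the bench alone.

Things in the scene. Friction and masses are not known exactly. Their poses are not given: they have to be found in the camera images.
- caddy: Blue steel caddy on four 36 mm wheels. Origin on the bench under the deck's middle; x forwards to the nose, y left. Deck 180 x 120 mm, top 50 mm high; walled tray (80 mm high, contents to 107) on x -89 to +37, bare ledge from there to the nose at +90. Fixed wheels at x +64, y +-45; swivel castors at x -62, y +-42. About 1 kg, varies; rolls freely.
- push_bar (a point): Centre of the caddy's push bar: level round rubber-sleeved bar, 12 mm thick, 70 mm long, across the caddy (along its y) at caddy x -102, 135 mm above the bench, on a hoop 96 mm wide. Free all round; can be pinched from above, fingers closing along the caddy's x.
- nose (a point): Middle of the caddy's front edge, caddy x +90, 38 mm above the bench (plain steel front from 26 to 50 mm high).
- hub_left (a point): Hub of the rear left castor wheel. Swivel axis at caddy (-62, +42) mm; the wheel hangs 16 mm off it. Trailing straight, the hub is at caddy (-78, +42). Starts turned any way; swings behind its axis as the caddy rolls forwards some 50 mm.
- hub_right (a point): Hub of the rear right castor wheel. Swivel axis at caddy (-62, -42) mm; trailing straight, the hub is at caddy (-78, -42). Starts turned any way.
- bay: Parking bay painted in yellow, with a stop and a clamp bolted at its far end. Origin on the bench, about where the caddy's middle comes; x = direction of entry, nose first, y left. Inner edges of the side lines at y +-70 mm. Stop: two rubber buffers at y +-42, 38 mm high, faces somewhere from 81 to 99 mm along x (adjustable, not measured: feel for them). Clamp base: x 120 to 230, y +-25, to 95 mm high.
- clamp_handle (a joint): Toggle hold-down clamp at the bay's end. 0 = open: handle upright, arm raised. 2.43 = locked, against its own stop; dead centre about 2.28. Moves easily (0.5 N) and stays put until the pad meets the ledge (about 1.85), then takes 2 to 5 N on the grip to pass dead centre and snaps down. The grip swings 89 degrees, from upright to level, away from the caddy.
- clamp_grip (a point): Point on the axis of the red grip (round, 21 mm thick, 46 to 134 mm from the handle's pivot), 110 mm from the pivot. Open: at bay x 156, z 191 mm, grip upright. Locked: bay x 245, z 95, grip level. The pivot goes from bay x 158, z 81 (open) to x 135, z 92 (locked); y 0. The raised arm stands on the caddy's side of the handle, up to 135 mm high.
- clamp_pad: Rubber foot, 17 mm across, under the end of the clamp's arm. It comes down at bay x 63, y 0 on the caddy's ledge and presses with about 17 N when locked. Open, it hangs 55 mm above the ledge.
- tips_jar: Glass jar with a red cap, 43 mm across, 56 mm tall, loose in the caddy's tray; origin under it, z its axis.
- hammer: Bystander: forging hammer lying on its side, 320 mm long, origin near mid-length on the bench.
- cone: Bystander: steel cone mandrel standing on its 48 mm foot, 140 mm tall, origin under it.
- wire_brush: Bystander: wire brush lying on the bench, 260 mm long.
- tongs: Bystander: blacksmith's tongs lying flat, 235 mm long, 12 mm high.
- wire_spool: Bystander: reel of copper-coloured welding wire lying flat, 100 mm across, 45 mm high.
- magnet_square: Bystander: red magnetic welding square standing on edge, 90 x 18 x 90 mm.
Mind the look-alikes: they are no part of the job. Leave any brown look-alike of the caddy alone.

How it is judged:
By the outcome, as a careful person would: the job done as asked, in the order asked, and still so for the second after the job is handed in, with the robot touching nothing.
It also fails if it takes over 64 s, if anything falls off the work surface, if the arm or the gripper's body presses on something with over 40 N, if the wrist force passes 120 N, or if a joint passes its speed limit or range.

## Working session

There is one attempt and no reset: what is moved stays moved. The work goes in short steps, Python scripts to look and compute and a shell command to move; the robot and the scene stay as the last step left them, time stands still between calls to the robot, and variables do not carry over. Pictures are saved under pics/ and viewed, at most 10 in all, crops included, and the job is handed in when it is done.

```bash
ls; mkdir -p pics
cat > h.py <<'E'
import numpy as np, cv2
from rig import readout, vision, manip
from scipy.spatial.transform import Rotation as R
def snap(name,f):
    im=vision.get_image(name); cv2.imwrite('pics/'+f,im); return im
def ray(name,uv):
    p=vision.camera_params(name);K=np.array(p['intrinsics']);Rm=cv2.Rodrigues(np.array(p['rvec'],float))[0];t=np.array(p['tvec']).ravel()
    d=Rm.T@np.linalg.inv(K)@np.array([uv[0],uv[1],1.]);return -Rm.T@t,d
def atz(name,uv,z):
    o,d=ray(name,uv);return (o+d*(z-o[2])/d[2])
def proj(name,P):
    p=vision.camera_params(name);return cv2.projectPoints(np.array(P,float).reshape(-1,3),np.array(p['rvec'],float),np.array(p['tvec'],float),np.array(p['intrinsics'],float),None)[0].reshape(-1,2)
E
python3 - <<'E'
from h import *
a=snap('scene','s0.png');b=snap('side','d0.png')
cv2.imwrite('pics/s0b.png',cv2.resize(a,(800,600),interpolation=cv2.INTER_CUBIC))
cv2.imwrite('pics/d0b.png',cv2.resize(b,(800,600),interpolation=cv2.INTER_CUBIC))
print(readout.get_state())
for n in('scene','side'):print(ray(n,(256,192)))
E
```

```text
pics
{'clock': 0.1, 'qpos': array([ 1.20599244e+00,  2.76553779e-01,  1.50601254e+00, -1.94728407e-05,
        1.36076075e+00, -1.20996042e-01]), 'qd': array([-4.48584883e-04, -2.14372230e-03, -3.83090294e-03, -1.61399368e-03,
        9.66274587e-04,  7.53455898e-05]), 'effort': array([ 6.93318016e-04, -4.17702270e+01, -2.46403313e+01, -2.55737132e-04,
        5.76756138e-03,  1.94893846e-05]), 'position': array([0.13861544, 0.55746904, 0.19461135]), 'ee_rot': array([-1.99337400e-04,  1.21600149e-01,  9.92578789e-01, -8.44036845e-04]), 'contact_force': array([0.27975181, 0.5566081 , 0.0096073 ]), 'moment': array([ 0.00532556,  0.02294491, -0.03129114]), 'gripper_force': 0.0, 'width': 0.08576090447484278}
(array([ 1.11795967, -0.52419608,  1.07470948]), array([-0.46922517,  0.42836021, -0.77224291]))
(array([ 0.04549987, -0.99558173,  1.18263463]), array([ 0.32982786,  0.65445167, -0.68037794]))
```

View pics/s0b.png

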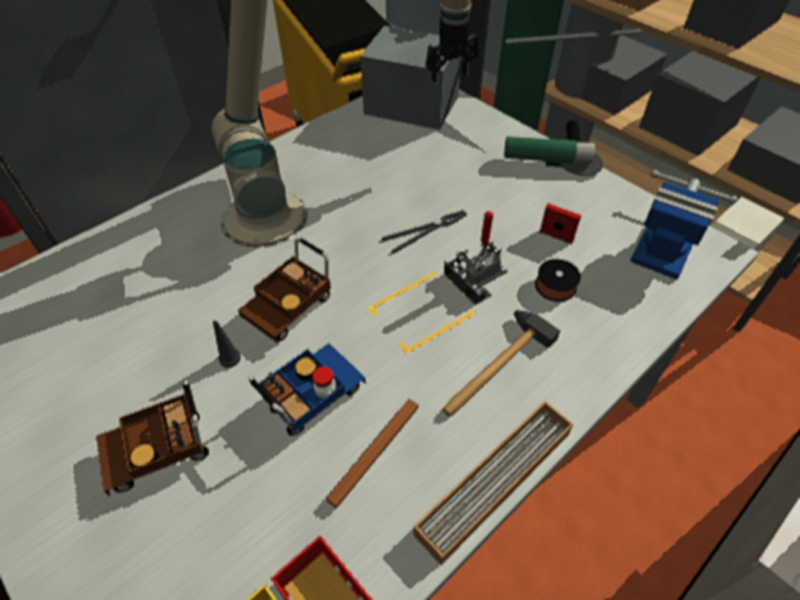

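View pics/d0b.png

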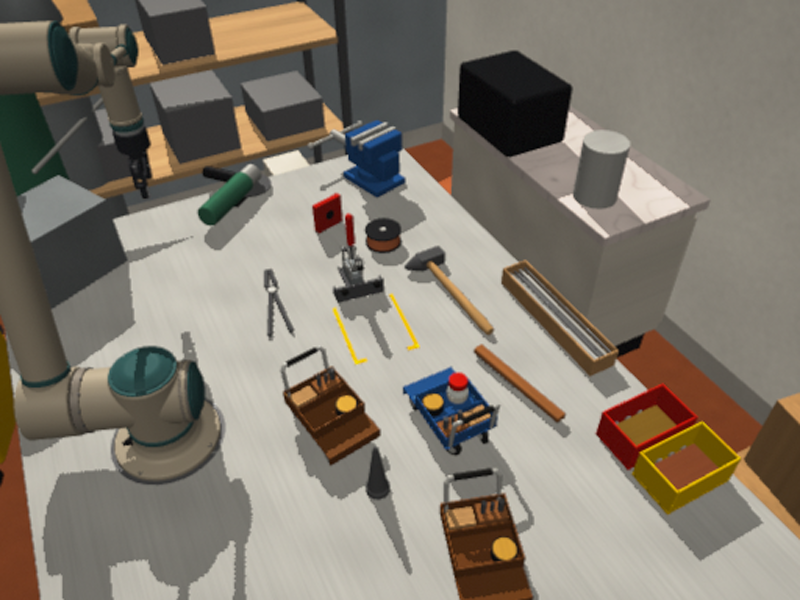

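The blue caddy appears at scene (310,385) and side (450,405). Possible mix-ups are the brown caddies at scene (290,285) and (155,440) and the blue vise at (675,230). The bay and clamp are at scene (430,310) and (475,265), and the red square at (560,222) could pass for the red grip at (487,228). I choose the blue wheeled caddy with the red-capped jar, and the clamp behind the yellow lines.

Run:
```python
import cv2,numpy as np
a=cv2.imread('pics/s0.png');b=cv2.imread('pics/d0.png')
c=lambda im,x,y:cv2.resize(im[y:y+75,x:x+100],(400,300),interpolation=cv2.INTER_CUBIC)
cv2.imwrite('pics/m1.png',np.vstack([np.hstack([c(a,150,212),c(b,240,228)]),np.hstack([c(a,230,150),c(b,195,165)])]))
```

```text
(no output)
```

View pics/m1.png

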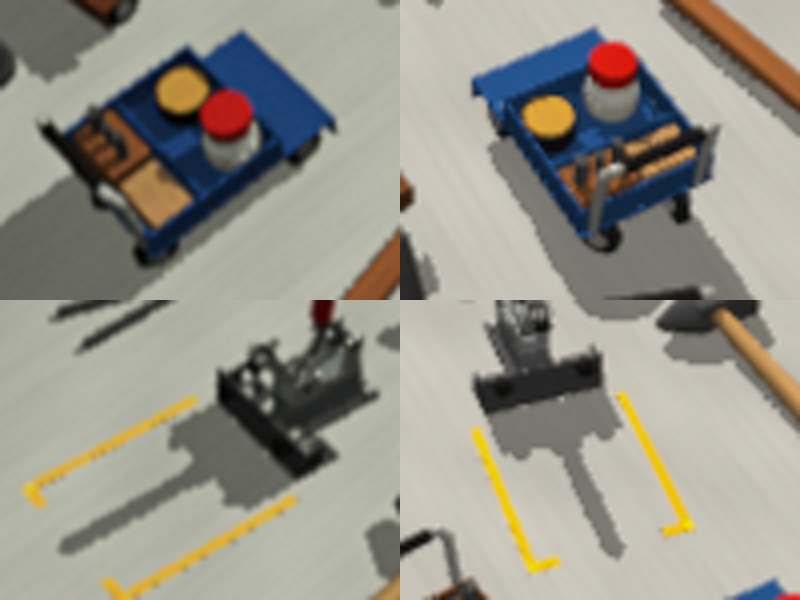

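The crop shows the blue caddy with its bar towards the lower left, its nose to the upper right and a red-capped jar. The bay lines and buffers are clearly visible. Nose corners are at scene tile (242,32) and (335,128).

Run:
```python
from h import *
T={'sc':('scene',150,212,0,0),'dc':('side',240,228,400,0),'sb':('scene',230,150,0,300),'db':('side',195,165,400,300)}
def w(t,x,y,z):
    n,ox,oy,tx,ty=T[t];return atz(n,(ox+(x-tx)/4-.375,oy+(y-ty)/4-.375),z)*1000
def sh(l,*q):
    print(l,*[np.round(w(*a)[:2],1) for a in q])
sh('noseL',('sc',242,32,.05),('dc',472,80,.05))
sh('noseR',('sc',335,128,.05),('dc',600,28,.05))
sh('barL',('sc',42,124,.135),('dc',605,172,.135))
sh('barR',('sc',98,190,.135),('dc',715,130,.135))
sh('leftline',('sb',40,492,0),('sb',198,403,0),('db',540,562,0),('db',480,430,0))
sh('rightline',('sb',115,588,0),('sb',293,497,0),('db',682,522,0),('db',617,398,0))
sh('jar cap',('sc',227,108,.11),('dc',612,60,.11))
```

```text
noseL [ 478.9 -149.6] [ 474.6 -150. ]
noseR [ 602.9 -153.1] [ 597.8 -150.1]
barL [ 497.1 -339.3] [ 488.3 -336.2]
barR [ 570.3 -340.5] [ 580.7 -341.1]
leftline [443.7   9.6] [464.6 193.8] [441.9   7. ] [462.8 191.6]
rightline [569.1 -12.8] [605.8 175.7] [578.6  -9.2] [601.5 170.2]
jar cap [ 564.  -223.4] [ 559.8 -228.5]
```

Run:
```python
from h import *
from scipy.optimize import least_squares
pts={}
for n,f in(('scene','s0.png'),('side','d0.png')):
    im=cv2.imread('pics/'+f);hsv=cv2.cvtColor(im,cv2.COLOR_BGR2HSV)
    m=cv2.inRange(hsv,(20,130,110),(35,255,255))
    y,x=np.nonzero(m);P=np.array([atz(n,(a,b),0)[:2]*1000 for a,b in zip(x,y)])
    k=(P[:,0]>400)&(P[:,0]<660)&(P[:,1]>-40)&(P[:,1]<230);P=P[k]
    L=P[P[:,0]<518+.12*(P[:,1]-90)];Rr=P[P[:,0]>=518+.12*(P[:,1]-90)]
    for l,Q in(('L',L),('R',Rr)):
        Q2=Q[Q[:,1]>25];v=cv2.fitLine(Q2.astype(np.float32),cv2.DIST_HUBER,0,.01,.01).ravel()
        v[:2]*=np.sign(v[1]);h=np.degrees(np.arctan2(v[1],v[0]))
        x90=v[2]+(90-v[3])*v[0]/v[1]
        print(n,l,len(Q),'heading',h.round(2),'x at y=90',x90.round(1),'y range',Q[:,1].min().round(),Q[:,1].max().round())
    r=cv2.inRange(hsv,(0,150,70),(8,255,255))|cv2.inRange(hsv,(172,150,70),(180,255,255))
    nl,lab,st,c=cv2.connectedComponentsWithStats(r)
    for i in range(1,nl):
        if 15<st[i][4]<300: 
            print(n,'red',st[i],c[i].round(1))
```

```text
scene L 112 heading 82.2 x at y=90 444.0 y range -2.0 193.0
scene R 128 heading 81.73 x at y=90 595.6 y range -21.0 173.0
scene red [181  67   6   7  17] [184.4  70.5]
scene red [  0 128  13  20  47] [  5.7 137.5]
scene red [350 131  21  10  70] [360.1 135.2]
scene red [310 136   5   5  17] [312.4 137.6]
scene red [462 190   6  10  21] [465.  194.8]
scene red [443 224   9  10  17] [446.3 227.6]
scene red [200 234  13  13 127] [205.9 240.2]
scene red [174 343  64  41 254] [201.3 364. ]
scene red [205 353  10  10  25] [209.7 357. ]
scene red [403 369   8  13  28] [407.  375.3]
scene red [421 369  10  15  34] [425.4 377.4]
side L 110 heading 82.18 x at y=90 444.7 y range -3.0 195.0
side R 106 heading 81.79 x at y=90 596.3 y range -21.0 174.0
side red [200 124  18  25 280] [208.9 135.9]
side red [221 137   5  20  77] [223.2 146.3]
side red [287 239  13  11 110] [292.8 244. ]
```

Run:
```python
from h import *
for z in(.165,.171,.177):print(atz('side',(223.2,146.3),z)*1000)
print(atz('side',(223.4,137),.2155)*1000, atz('scene',(312.5,135),.2155)*1000, atz('scene',(311.5,146),.171)*1000)
print('jointrange check',readout.get_state()['position'])
```

```text
[545.93083457 270.45398046 165.        ]
[542.98028067 262.98940127 171.        ]
[540.02972678 255.52482209 177.        ]
[545.34374242 259.78407488 215.5       ] [542.01233285 263.57885257 215.5       ] [547.81663111 259.34794507 171.        ]
jointrange check [0.13861544 0.55746904 0.19461135]
```

```bash
python3 -m handwheel '[[[0,0,-40],[0,0,-0.72],0],[[0,0,-40],[0,0,-0.72],0],[[0,0,-30],[0,0,-0.73],0],[[-15,-30,0],[0,0,0],0],[[-23,-50,0],[0,0,0],0],[[-23,-50,0],[0,0,0],0],[[-23,-50,0],[0,0,0],0],[[-23,-50,0],[0,0,0],0],[[-23,-50,0],[0,0,0],0],[[-23,-50,0],[0,0,0],0],[[-23,-50,0],[0,0,0],0],[[-23,-50,0],[0,0,0],0],[[-23,-50,0],[0,0,0],0],[[-23,-50,0],[0,0,0],0],[[-23,-50,0],[0,0,0],0],[[-23,-50,0],[0,0,0],0],[[-23,-50,0],[0,0,0],0],[[-23,-50,0],[0,0,0],0],[[0,0,0],[0,0,0],0],[[0,0,0],[0,0,0],0]]'
cat >> h.py <<'E'
def delta(tx,ty,tz,head):
    s=readout.get_state();q=s['ee_rot'];M=R.from_quat([q[1],q[2],q[3],q[0]]).as_matrix()
    d=np.array([tx,ty,tz])-s['position']*1000;hd=np.degrees(np.arctan2(M[1,1],M[0,1]))
    print('pos',(s['position']*1000).round(1),'head',hd.round(2),'tilt',M[:,2].round(4),'q6',s['qpos'][5].round(2),'w',s['width'],'F',s['contact_force'].round(1),'t',s['clock'])
    print('tool delta',(M.T@d).round(1),'turn units',round((hd-head)/6,3))
E
python3 - <<'E'
from h import *
delta(535,-341,118,89)
print('brown corner',atz('side',(242,278),.05)*1000)
im=snap('wrist','w1.png');cv2.imwrite('pics/w1b.png',cv2.resize(im,(640,480)))
p=vision.camera_params('wrist');print(p)
E
```

```text
clock: 2.6
position: [0.4631, -0.1769, 0.3048]
ee_rot: [-0.001, 0.009, 1.0, 0.001]
contact_force: [-0.5, -0.4, -0.3]
width: 0.0425
gripper_force: 0.0
pos [ 463.1 -176.9  304.8] head 89.02 tilt [-0.0016  0.0017 -1.    ] q6 -2.06 w 0.04246681054513971 F [-0.5 -0.4 -0.3] t 2.6
tool delta [ -75.  -163.1  186.4] turn units 0.004
brown corner [ 374.95244826 -236.03342689   50.        ]
{'intrinsics': array([[295.84970839,   0.        , 253.36311722],
       [  0.        , 295.84970839, 190.75672194],
       [  0.        ,   0.        ,   1.        ]]), 'hand_eye': array([[-2.33485768e-04, -9.51243618e-01, -3.08440471e-01,
         7.89548897e-02],
       [ 9.99999923e-01, -1.25269319e-04, -3.70652106e-04,
         3.88349184e-05],
       [ 3.13942323e-04, -3.08440533e-01,  9.51243575e-01,
        -1.78410788e-01],
       [ 0.00000000e+00,  0.00000000e+00,  0.00000000e+00,
         1.00000000e+00]])}
```

View pics/w1b.png

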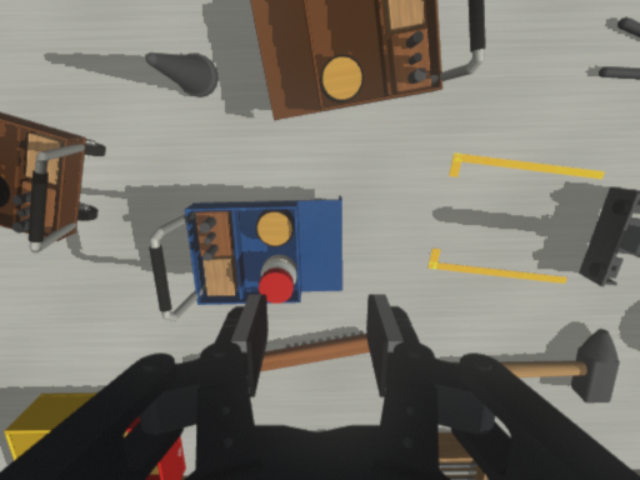

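The wrist view shows the blue caddy at (265,250) with its bar from (157,247) to (166,313) and nose corners at (342,199) and (342,290). The brown caddy lies beyond at (350,60), and the bay is to the right.

```bash
cat >> h.py <<'E'
def watz(uv,z,s=None):
    s=s or readout.get_state();q=s['ee_rot'];M=R.from_quat([q[1],q[2],q[3],q[0]]).as_matrix()
    p=vision.camera_params('wrist');K=np.array(p['intrinsics']);H=np.array(p['hand_eye'])
    d=M@H[:3,:3]@np.linalg.inv(K)@np.array([uv[0],uv[1],1.]);o=M@H[:3,3]+s['position']
    return (o+d*(z-o[2])/d[2])*1000
E
python3 - <<'E'
from h import *
for l,x,y,z in[('nL',342,199,.05),('nR',342,290,.05),('bL',157,248,.135),('bR',167,312,.135),('tL',190,207,.08),('tR',199,303,.08),('LL',458,160,0),('LLend',602,175,0),('RL',432,265,0),('RLend',565,280,0)]:
    print(l,watz((x/1.25,y/1.25),z).round(1)[:2])
im=cv2.imread('pics/w1.png');m=cv2.inRange(cv2.cvtColor(im,cv2.COLOR_BGR2HSV),(20,130,110),(35,255,255))
y,x=np.nonzero(m);P=np.array([watz((a,b),0)[:2] for a,b in zip(x,y)])
for lo,hi in((420,480),(560,630)):
    Q=P[(P[:,0]>lo)&(P[:,0]<hi)&(P[:,1]>25)&(P[:,1]<200)];v=cv2.fitLine(Q.astype(np.float32),cv2.DIST_HUBER,0,.01,.01).ravel()
    print(len(Q),np.degrees(np.arctan(v[1]/v[0])),v[2]+(90-v[3])*v[0]/v[1])
E
```

```text
nL [ 475.5 -146.3]
nR [ 594.9 -145.7]
bL [ 504.3 -336.5]
bR [ 576.1 -336.6]
tL [ 475.5 -317.9]
tR [ 594.8 -321.4]
LL [437.5   6. ]
LLend [459.8 195.7]
RL [582.5 -15.8]
RLend [608.7 175.8]Traceback (most recent call last):
  File "<stdin>", line 5, in <module>
  File "h.py", line 19, in watz
    s=s or readout.get_state();q=s['ee_rot'];M=R.from_quat([q[1],q[2],q[3],q[0]]).as_matrix()
           ~~~~~~~~~~~~~~~~~^^
ValueError: time passes only in moves, steps and waits
```

```bash
python3 -m handwheel '[[[-19,-40,0],[0,0,-0.08],0],[[-19,-40,0],[0,0,0],0],[[-19,-40,0],[0,0,0],0],[[-19.5,-40,0],[0,0,0],0],[[0,0,40],[0,0,0],0],[[0,0,40],[0,0,0],0],[[0,0,30],[0,0,0],0],[[0,0,0],[0,0,0],0],[[0,0,0],[0,0,0],0]]'
python3 - <<'E'
from h import *
delta(537,-338,119,89.5)
s=readout.get_state()
im=snap('wrist','w2.png');cv2.imwrite('pics/w2b.png',cv2.resize(im,(640,480)))
E
```

```text
clock: 3.78
position: [0.5394, -0.3378, 0.1973]
ee_rot: [0.001, 0.003, 1.0, -0.001]
contact_force: [0.3, 0.0, 0.2]
width: 0.0426
gripper_force: 0.0
pos [ 539.4 -337.8  197.3] head 89.6 tilt [ 0.0022 -0.0015 -1.    ] q6 -2.23 w 0.04258515163496973 F [0.3 0.  0.2] t 3.775
tool delta [ 2.6 -0.1 78.3] turn units 0.017
```

View pics/w2b.png

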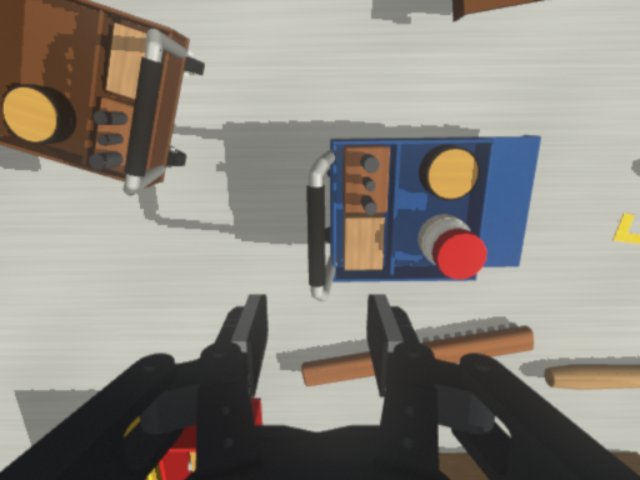

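The bar is now vertical in the picture, from (317,187) to (317,287), and centred between the open fingers in column. The brown caddy is well clear on the left.

Run:
```python
from h import *
s=readout.get_state()
W=lambda x,y,z:watz((x/1.25,y/1.25),z,s).round(1)[:2]
print(W(316,187,.135),W(317.5,287,.135),W(540,136,.05),W(520,267,.05),W(331,139,.08),W(331,281,.08))
delta(537,-338,119,89.5)
```

```text
[ 503.5 -338.6] [ 575.6 -338.1] [ 476.6 -148.6] [ 596.7 -146. ] [ 476.1 -327. ] [ 596.3 -326.5]
pos [ 539.6 -338.2  197.7] head 89.59 tilt [ 0.003  -0.0022 -1.    ] q6 -2.23 w 0.042741553911698496 F [-0.7  0.3  0.4] t 3.825
tool delta [ 2.8  0.4 78.6] turn units 0.014
```

```bash
python3 -m handwheel '[[[2,0,30],[0,0,-0.07],0],[[0,0,30],[0,0,0],0],[[0,0,18],[0,0,0],0],[[0,0,0],[0,0,0],0]]' 40 && python3 -m handwheel '[[[0,0,0],[0,0,0],0.7],[[0,0,0],[0,0,0],0.9],[[0,0,0],[0,0,0],1],[[0,0,0],[0,0,0],1],[[0,0,0],[0,0,0],1],[[0,0,0],[0,0,0],1]]' 40
python3 - <<'E'
from h import *
delta(537,-338,119,90)
im=snap('scene','s1.png');im2=snap('side','d1.png')
c=lambda im,x,y:cv2.resize(im[y:y+75,x:x+100],(400,300),interpolation=cv2.INTER_CUBIC)
cv2.imwrite('pics/m2.png',np.hstack([c(im,150,212),c(im2,240,228)]))
E
```

```text
clock: 4.32
position: [0.5365, -0.338, 0.1176]
ee_rot: [-0.0, 0.0, 1.0, 0.0]
contact_force: [-0.0, -0.2, 0.2]
width: 0.0427
gripper_force: 0.0
clock: 5.08
position: [0.5365, -0.3382, 0.1173]
ee_rot: [-0.0, 0.0, 1.0, 0.0]
contact_force: [-0.2, -0.6, 0.6]
width: 0.0002
gripper_force: 0.0
pos [ 536.5 -338.2  117.3] head 89.95 tilt [-1.e-04  1.e-04 -1.e+00] q6 -2.24 w 0.00018314737146838113 F [-0.2 -0.6  0.6] t 5.075
tool delta [-0.5  0.2 -1.7] turn units -0.008
```

View pics/m2.png

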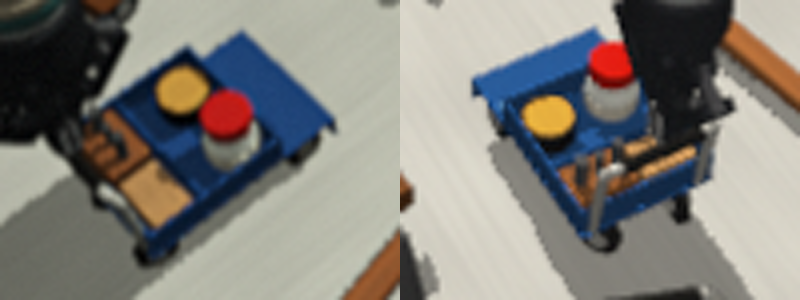

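The gripper closed on nothing (width 0). I'll check where the fingertips are relative to the bar.

Run:
```python
from h import *
s=readout.get_state();p=s['position']
for n,ox,oy,f in(('scene',150,212,'s1'),('side',240,228,'d1')):
    print(n,((proj(n,[p,p+[0,0,.019],p+[-.035,0,.019],p+[.035,0,.019]])-[ox,oy]+.375)*4).round(1).tolist())
a=cv2.imread('pics/s1.png');b=cv2.imread('pics/d1.png')
c=lambda im,x,y:cv2.resize(im[y:y+50,x:x+50],(400,400),interpolation=cv2.INTER_CUBIC)
cv2.imwrite('pics/m3.png',np.hstack([c(a,145,222),c(b,278,245)]))
```

```text
scene [[78.2, 170.0], [73.4, 156.7], [46.3, 126.0], [101.4, 188.3]]
side [[261.1, 164.0], [262.7, 148.2], [222.1, 166.0], [302.7, 130.6]]
```

View pics/m3.png

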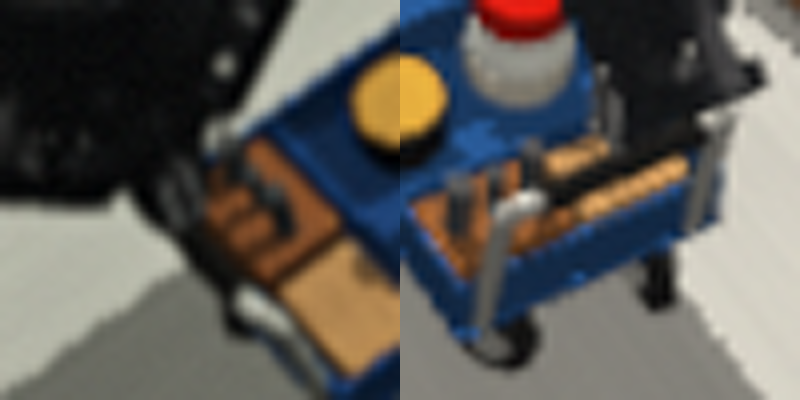

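```bash
python3 - <<'E'
import cv2,numpy as np
from h import *
for n,x0,y0,w,h in(('s',148,215,44,50),('d',285,232,42,44)):
    a=cv2.imread(f'pics/{n}0.png').astype(int);b=cv2.imread(f'pics/{n}1.png').astype(int)
    d=np.abs(a-b).max(2)[y0:y0+h,x0:x0+w];g=b.max(2)[y0:y0+h,x0:x0+w]
    print(n,x0,y0)
    for r in range(h):print('%3d '%(y0+r)+''.join('.' if d[r,c]<25 else ('#' if g[r,c]<50 else '+') for c in range(w)))
E
python3 - <<'E'
from h import *
s=readout.get_state();p=s['position']
for n in('scene','side'):print(n,proj(n,[p+[0,0,z] for z in(0,.02,.04,.06,.08,.1)]).round(1).tolist())
E
```

```text
s 148 215
215 +++++++########+++######....................
216 ++++##########+++#######...##+#.............
217 ##############++########++.++++.............
218 #############+############+.++.++...........
219 ###########################++++#++..........
220 #################################++.........
221 .#################################+.........
222 .################################++.........
223 .##########################++####+..........
224 .###########################+###++..........
225 ################################+...........
226 .##############################++...........
227 .##############################+............
228 .########################+####++............
229 .#######################++####+.............
230 .#######################++###++.............
231 ########################++###+..............
232 #..#########################++..............
233 .###########################+...............
234 ###########################++...............
235 ###########################+................
236 ########################++++................
237 ########
[... 2942 characters left out ...]
.........................
266 ..........................................
267 ..........................................
268 ..........................................
269 ..........................................
270 ..........................................
271 ..........................................
272 ..........................................
273 ..........................................
274 ..........................................
275 ..........................................
scene [[169.2, 254.1], [167.9, 250.6], [166.6, 247.0], [165.3, 243.2], [163.9, 239.4], [162.5, 235.4]]
side [[304.9, 268.6], [305.3, 264.5], [305.8, 260.2], [306.2, 255.9], [306.7, 251.4], [307.2, 246.9]]
```

Run:
```python
from h import *
im=snap('wrist','w3.png');cv2.imwrite('pics/w3b.png',cv2.resize(im[150:384,100:412],(800,600),interpolation=cv2.INTER_CUBIC))
```

```text
(no output)
```

View pics/w3b.png

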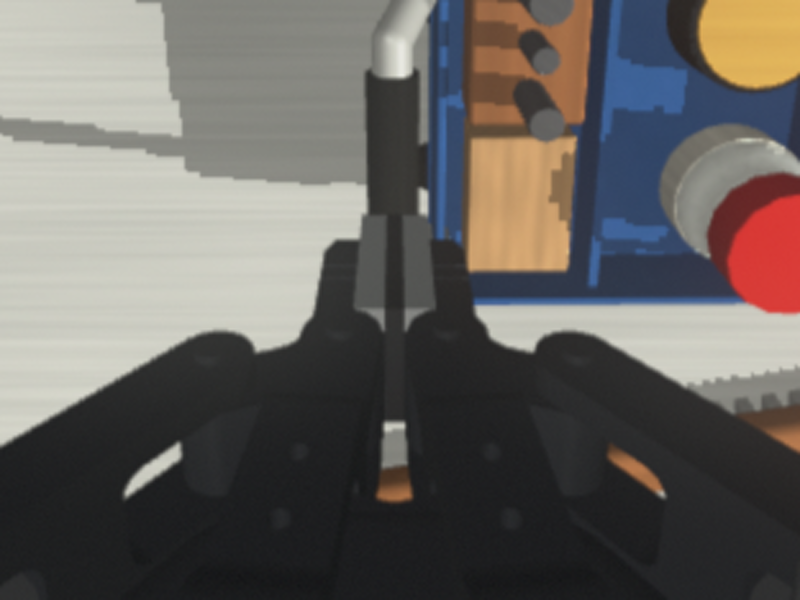

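The wrist view shows the pads shut at (360–435, 215–310) and lying over the black bar at (395,140), not around it. The fingertips are apparently above the bar, so I'll feel downward a little.

```bash
python3 -m handwheel '[[[0,0,2],[0,0,0],1],[[0,0,0],[0,0,0],1]]'; python3 -m handwheel '[[[0,0,2],[0,0,0],1],[[0,0,0],[0,0,0],1]]'
```

```text
clock: 5.48
position: [0.5364, -0.3381, 0.1151]
ee_rot: [-0.0, 0.0, 1.0, 0.0]
contact_force: [-0.2, -0.2, -0.4]
width: -0.0001
gripper_force: 0.0
clock: 5.72
position: [0.5364, -0.3381, 0.1131]
ee_rot: [-0.0, 0.0, 1.0, 0.0]
contact_force: [-0.0, 0.6, -0.3]
width: 0.0
gripper_force: 0.0
```

```bash
for i in 1; do python3 -m handwheel '[[[0,0,2],[0,0,0],1],[[0,0,0],[0,0,0],1]]'; done | grep -A3 pos
python3 - <<'E'
from h import *
a=cv2.imread('pics/w3.png');b=snap('wrist','w4.png')
s=readout.get_state();q=s['ee_rot'];p=vision.camera_params('wrist');H=np.linalg.inv(np.array(p['hand_eye']));K=np.array(p['intrinsics'])
def pr(P):
    c=H[:3,:3]@np.array(P)+H[:3,3];u=K@c/c[2];return u[:2].round(1)
for h in(0,.01,.02,.03,.04):print(h,pr([.011,0,-h]),pr([-.011,0,-h]),pr([.011,.0115,-h]))
for y in range(170,300,4):print(y,b[y,215:292:3].max(1))
E
```

```text
position: [0.5364, -0.3381, 0.1111]
ee_rot: [-0.0, 0.0, 1.0, 0.0]
contact_force: [-0.1, -0.3, 0.6]
width: -0.0003
0 [253.4 205.7] [253.4 236.5] [271.3 205.7]
0.01 [253.4 211.5] [253.4 243.7] [272.2 211.5]
0.02 [253.4 218. ] [253.4 251.6] [273.2 218. ]
0.03 [253.4 225.2] [253.4 260.5] [274.4 225.2]
0.04 [253.4 233.3] [253.4 270.3] [275.7 233.3]
170 [134 135 135 135 135 135 134 135 136 134 117 146 193 216 225 183 133 125
  75 133 109 106  68  95 144 142]
174 [136 136 135 136 136 136 135 136 136 135 116 145 189 216 227 179 136 127
  75 144 113 106  72 101 157 155]
178 [135 136 135 136 136 136 135 135 136 136 115 145 190 216 227 178 134 126
  74 119 107 106  73 103 157 155]
182 [134 134 133 133 134 134 134 134 134  64  89 140 187 211 222 126  79 125
  74 105 104 107  72  99 109 107]
186 [136 136 136 136 136 136 135 136 135  63  49  52  55  57  58  57  80 125
  74 105 104 106  72 100 109 107]
190 [132 132 133 133 133 133 133 134 134  64  49  53  55  57  58  57  89 126
  73 110 150 154  73 102 109 107]
194 [137 136 136 137 137 136 136 136 136  70  50  52  55  58  59  57  88 127
  73 150 12
[... 2104 characters left out ...]
41  42  41  43  50 105 106]
274 [205 203  90  49  48  48  46  46  46  43  60 132  53  52  79 108  42  40
  41  40  41  42  41  41 139 187]
278 [206  83  48  47  50  46  46  45  42  44  43  69  54  51  76  42  39  40
  43  40  40  41  39  41  41 157]
282 [146  47  46  46  46  48  48  45  43  41  42  40  50  49  45  39  38  38
  38  42  43  40  39  41  39  55]
286 [47 47 45 44 43 44 43 43 42 42 40 39 49 49 44 39 38 37 37 38 38 37 39 38
 39 38]
290 [45 44 44 43 43 41 42 41 41 40 41 36 48 47 43 37 37 37 37 37 37 38 37 38
 37 37]
294 [43 43 42 42 41 42 41 41 39 39 37 36 47 47 43 36 37 36 36 35 35 37 37 36
 35 36]
298 [42 42 41 39 40 39 38 38 38 39 36 34 46 47 42 39 36 36 36 35 36 35 35 35
 36 37]
```

```bash
for i in 1; do python3 -m handwheel '[[[0,0,3],[0,0,0],1],[[0,0,0],[0,0,0],1]]';  python3 -m handwheel '[[[0,0,2],[0,0,0],1],[[0,0,0],[0,0,0],1]]';python3 -m handwheel '[[[0,0,2],[0,0,0],1],[[0,0,0],[0,0,0],1]]'; done | egrep 'pos|force'
```

```text
position: [0.5363, -0.338, 0.108]
contact_force: [0.2, -0.2, -0.7]
gripper_force: 0.0
position: [0.5364, -0.3381, 0.1062]
contact_force: [-0.7, 0.3, -0.7]
gripper_force: 0.0
position: [0.5369, -0.3384, 0.1049]
contact_force: [-0.6, 0.3, 2.7]
gripper_force: 1.2
```

Contact came at TCP z 105.5 mm, so the real fingertips are about 35 mm short of the reported TCP. I'll regrip lower to allow for that.

```bash
python3 -m handwheel '[[[0,0,-6],[0,0,0],0],[[0,0,0],[0,0,0],0],[[0,0,0],[0,0,0],0],[[0,0,0],[0,0,0],0]]' ; python3 -m handwheel '[[[0,0,9],[0,0,0],0],[[0,0,9],[0,0,0],0],[[0,0,9],[0,0,0],0],[[0,0,0],[0,0,0],0]]';python3 -m handwheel '[[[0,0,0],[0,0,0],0.5],[[0,0,0],[0,0,0],0.7],[[0,0,0],[0,0,0],0.9],[[0,0,0],[0,0,0],1],[[0,0,0],[0,0,0],1],[[0,0,0],[0,0,0],1]]' 40
```

```text
clock: 7.28
position: [0.5364, -0.3381, 0.1102]
ee_rot: [-0.0, 0.0, 1.0, 0.0]
contact_force: [0.3, 0.1, 0.3]
width: 0.0428
gripper_force: 0.0
clock: 7.78
position: [0.5358, -0.3376, 0.082]
ee_rot: [-0.001, 0.0, 1.0, 0.001]
contact_force: [-0.5, 0.2, 0.2]
width: 0.0431
gripper_force: 0.0
clock: 8.52
position: [0.5368, -0.3385, 0.0838]
ee_rot: [0.0, 0.0, 1.0, -0.0]
contact_force: [0.0, -0.2, 2.9]
width: 0.0104
gripper_force: 39.1
```

```bash
cat > plan.py <<'E'
from h import *
from scipy.interpolate import BPoly
import sys
O=np.array([522.4,106.]);TH=82.0;L=166.
u=np.array([np.cos(np.radians(TH)),np.sin(np.radians(TH))]);v=np.array([-u[1],u[0]])
def pose():
    s=readout.get_state();q=s['ee_rot'];M=R.from_quat([q[1],q[2],q[3],q[0]]).as_matrix()
    return s['position'][:2]*1000,np.degrees(np.arctan2(M[1,1],M[0,1])),s
def plan(yoff=0.,dh=0.,xs=-6.,xe=55.,step=13.):
    # yoff: gripper's caddy-y; dh: caddy heading minus tool heading
    p,h,s=pose();hc=np.radians(h+dh);f=np.array([np.cos(hc),np.sin(hc)]);l=np.array([-f[1],f[0]])
    P=p-l*yoff+f*L-O;xb,yb=P@u,P@v;ps=hc-np.radians(TH)
    print('axle bay',xb.round(1),yb.round(1),'rel heading',np.degrees(ps).round(2),'F',s['contact_force'].round(1),'t',s['clock'])
    c=BPoly.from_derivatives([xb,xs],[[yb,np.tan(ps)],[0,0,0]]) if xb<xs-20 else (lambda x,nu=0:np.array(0*x))
    X=np.linspace(xb,xe,4000);Y=np.where(X<xs,c(np.minimum(X,xs)),0) if xb<xs-20 else 0*X
    S=np.concatenate([[0],np.cumsum(np.hypot(np.diff(X),np.diff(Y)))]);A=np.arctan2(np.gradient(Y),np.gradient(X))
    n=int(np.ceil(S[-1]/step));g=np.linspace(0,S[-1],n+1)
    cp=p.copy();ch=h;out=[]
    for a in g[1:]:
        x,y,t=np.interp(a,S,X),np.interp(a,S,Y),np.interp(a,S,A)
        hh=t+np.radians(TH);f=np.array([np.cos(hh),np.sin(hh)]);l=np.array([-f[1],f[0]])
        tp=O+u*x+v*y-f*L+l*yoff;th=np.degrees(hh)-dh
        r=np.radians(ch);yt=np.array([np.cos(r),np.sin(r)]);xt=np.array([-yt[1],yt[0]])
        d=tp-cp;row=[[round(float(d@xt),1),round(float(d@yt),1),0],[0,0,round((ch-th)/6,2)],1]
        cp=cp+xt*row[0][0]+yt*row[0][1];ch-=row[1][2]*6;out.append((row,(x.round(),np.degrees(t).round(1))))
    for r in out:print(r[0][0],r[0][1],r[1])
E
python3 -c "
from plan import *;plan()"
```

```text
axle bay -273.8 -53.1 rel heading 7.95 F [ 0.  -0.2  2.9] t 8.525
[-10.1, 13.2, 0] [0, 0, np.float64(-0.61)] (np.float64(-261.0), np.float64(11.6))
[-7.6, 13.1, 0] [0, 0, np.float64(-0.45)] (np.float64(-248.0), np.float64(14.3))
[-5.5, 13.0, 0] [0, 0, np.float64(-0.33)] (np.float64(-236.0), np.float64(16.3))
[-3.6, 13.0, 0] [0, 0, np.float64(-0.22)] (np.float64(-224.0), np.float64(17.6))
[-2.1, 12.9, 0] [0, 0, np.float64(-0.12)] (np.float64(-211.0), np.float64(18.4))
[-0.7, 12.9, 0] [0, 0, np.float64(-0.05)] (np.float64(-199.0), np.float64(18.6))
[0.5, 12.9, 0] [0, 0, np.float64(0.03)] (np.float64(-187.0), np.float64(18.4))
[1.5, 12.9, 0] [0, 0, np.float64(0.09)] (np.float64(-175.0), np.float64(17.9))
[2.5, 13.0, 0] [0, 0, np.float64(0.15)] (np.float64(-162.0), np.float64(17.0))
[3.2, 12.9, 0] [0, 0, np.float64(0.19)] (np.float64(-150.0), np.float64(15.8))
[4.0, 13.0, 0] [0, 0, np.float64(0.24)] (np.float64(-138.0), np.float64(14.4))
[4.5, 13.0, 0] [0, 0, np.float64(0.27)] (np.float64(-125.0), np.float64(12.8))
[4.9, 12.9, 0] [0, 0, np.float64(0.29)] (np.float64(-112.0), np.float64(1
[... 301 characters left out ...]
float64(3.8))
[4.1, 13.0, 0] [0, 0, np.float64(0.25)] (np.float64(-48.0), np.float64(2.4))
[3.2, 12.9, 0] [0, 0, np.float64(0.19)] (np.float64(-35.0), np.float64(1.2))
[2.3, 12.9, 0] [0, 0, np.float64(0.14)] (np.float64(-22.0), np.float64(0.4))
[1.1, 12.9, 0] [0, 0, np.float64(0.06)] (np.float64(-10.0), np.float64(0.0))
[0.0, 13.0, 0] [0, 0, np.float64(0.01)] (np.float64(3.0), np.float64(0.0))
[0.0, 12.9, 0] [0, 0, np.float64(-0.0)] (np.float64(16.0), np.float64(0.0))
[0.0, 12.9, 0] [0, 0, np.float64(-0.0)] (np.float64(29.0), np.float64(0.0))
[0.0, 12.9, 0] [0, 0, np.float64(-0.0)] (np.float64(42.0), np.float64(0.0))
[0.0, 12.9, 0] [0, 0, np.float64(-0.0)] (np.float64(55.0), np.float64(0.0))
```

```bash
python3 -m handwheel '[[[-2,4,0],[0,0,-0.15],1],[[-4,5,0],[0,0,-0.23],1],[[-4,4.2,0],[0,0,-0.23],1],[[-7.6,13.1,0],[0,0,-0.45],1],[[-5.5,13,0],[0,0,-0.33],1],[[-3.6,13,0],[0,0,-0.22],1],[[-2.1,12.9,0],[0,0,-0.12],1],[[-0.7,12.9,0],[0,0,-0.05],1],[[0.5,12.9,0],[0,0,0.03],1],[[1.5,12.9,0],[0,0,0.09],1],[[2.5,13,0],[0,0,0.15],1],[[0,0,0],[0,0,0],1]]'
python3 - <<'E'
from plan import *
im=snap('scene','s2.png');im2=snap('side','d2.png');snap('wrist','w5.png')
plan(step=200)
p,h,s=pose();f=np.array([np.cos(np.radians(h)),np.sin(np.radians(h))]);l=np.array([-f[1],f[0]])
P=[np.r_[p+f*(x+102)+l*y,z]/1000 for x,y,z in((90,60,50),(90,-60,50),(37,0,80),(-102,35,135),(-102,-35,135))]
c=lambda im,x,y:cv2.resize(im[y:y+75,x:x+100],(400,300),interpolation=cv2.INTER_CUBIC)
t=[]
for n,i in(('scene',im),('side',im2)):
    q=proj(n,P);m=q.mean(0).astype(int)-[50,42];print(n,m,((q-m+.375)*4).round(0).tolist());t.append(c(i,*m))
cv2.imwrite('pics/m4.png',np.hstack(t))
E
```

```text
clock: 10.02
position: [0.5455, -0.2184, 0.0837]
ee_rot: [0.0, -0.079, 0.997, 0.001]
contact_force: [0.2, 0.2, 5.1]
width: 0.0104
gripper_force: 39.5
axle bay -160.4 -19.7 rel heading 17.11 F [-0.5  0.7  6. ] t 10.175
[27.6, 112.7, 0] [0, 0, np.float64(2.38)] (np.float64(-54.0), np.float64(2.8))
[3.6, 108.7, 0] [0, 0, np.float64(0.47)] (np.float64(55.0), np.float64(0.0))
scene [175 174] [[225.0, 98.0], [333.0, 167.0], [236.0, 150.0], [79.0, 200.0], [147.0, 248.0]]
side [218 185] [[82.0, 173.0], [192.0, 113.0], [174.0, 154.0], [245.0, 230.0], [314.0, 190.0]]
```

View pics/m4.png

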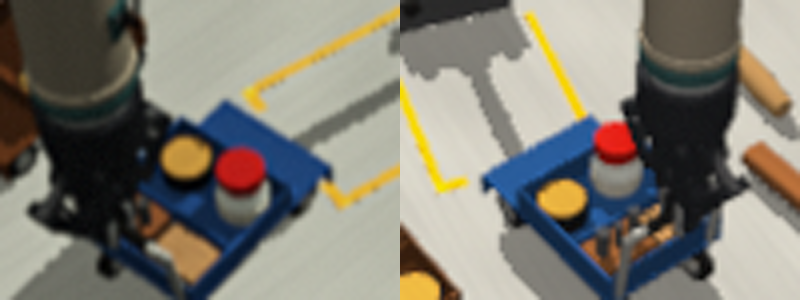

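The jar is upright and the caddy is approaching the bay mouth. Nose corners are at scene tile (225,100) and (332,170), and side tile (83,180) and (200,118), within a few pixels of the prediction.

Run:
```python
from plan import *
p,h,s=pose();f=np.array([np.cos(np.radians(h)),np.sin(np.radians(h))]);l=np.array([-f[1],f[0]])
for n,m,A,B in(('scene',(175,174),(225,100),(332,170)),('side',(218,185),(83,180),(200,118))):
    q=[atz(n,(m[0]+a[0]/4-.375,m[1]+a[1]/4-.375),.05)[:2]*1000 for a in(A,B)]
    print(n,[(round((x-p)@f-102,1),round((x-p)@l,1)) for x in q])
# wrist: bay lines in gripper-caddy frame
im=cv2.imread('pics/w5.png');b=im.astype(int);m=(b[:,:,0]>b[:,:,2]+30)&(b[:,:,0]>60)
y,x=np.nonzero(m);print('blue bbox',x.min(),x.max(),y.min(),y.max())
plan(step=13)
```

```text
scene [(np.float64(88.5), np.float64(58.8)), (np.float64(87.0), np.float64(-61.3))]
side [(np.float64(82.5), np.float64(64.5)), (np.float64(80.9), np.float64(-61.8))]
blue bbox 269 511 121 293
axle bay -160.4 -19.7 rel heading 17.11 F [-0.5  0.7  6. ] t 10.175
[3.9, 12.8, 0] [0, 0, np.float64(0.24)] (np.float64(-148.0), np.float64(15.7))
[4.5, 12.9, 0] [0, 0, np.float64(0.26)] (np.float64(-136.0), np.float64(14.1))
[4.8, 12.8, 0] [0, 0, np.float64(0.29)] (np.float64(-123.0), np.float64(12.4))
[5.1, 12.9, 0] [0, 0, np.float64(0.31)] (np.float64(-111.0), np.float64(10.5))
[5.2, 12.9, 0] [0, 0, np.float64(0.31)] (np.float64(-98.0), np.float64(8.7))
[5.1, 12.8, 0] [0, 0, np.float64(0.3)] (np.float64(-85.0), np.float64(6.8))
[4.9, 12.9, 0] [0, 0, np.float64(0.29)] (np.float64(-73.0), np.float64(5.1))
[4.4, 12.8, 0] [0, 0, np.float64(0.26)] (np.float64(-60.0), np.float64(3.5))
[3.8, 12.9, 0] [0, 0, np.float64(0.23)] (np.float64(-47.0), np.float64(2.2))
[2.9, 12.8, 0] [0, 0, np.float64(0.18)] (np.float64(-34.0), np.float64(1.1))
[2.1, 12.8, 0] [0, 0, np.float64(0.12)] (np.float64(-22.0), np.float64(0.3))
[0.9, 12.8, 0] [0, 0, np.float64(0.06)] (np.float64(-9.0), np.float64(0.0))
[0.0, 12.8, 0] [0, 0, np.float64(0.0)] (np.float64(4.0), np.float64(0.0))
[0.0, 12.7, 0] [0, 0, np.float64(0.0)] (np.float64(17.0), np.float64(0.0))
[0.0, 12.8, 0] [0, 0, np.float64(0.0)] (np.float64(29.0), np.float64(0.0))
[0.0, 12.8, 0] [0, 0, np.float64(0.0)] (np.float64(42.0), np.float64(0.0))
[0.0, 12.8, 0] [0, 0, np.float64(0.0)] (np.float64(55.0), np.float64(0.0))
```

```bash
python3 -m handwheel '[[[2,6,-0.6],[0,0,0.12],1],[[2,6.8,0],[0,0,0.12],1],[[4.5,12.9,0],[0,0,0.26],1],[[4.8,12.8,0],[0,0,0.29],1],[[5.1,12.9,0],[0,0,0.31],1],[[5.2,12.9,0],[0,0,0.31],1],[[5.1,12.8,0],[0,0,0.3],1],[[4.9,12.9,0],[0,0,0.29],1],[[4.4,12.8,0],[0,0,0.26],1],[[3.8,12.9,0],[0,0,0.23],1],[[2.9,12.8,0],[0,0,0.18],1],[[2.1,12.8,0],[0,0,0.12],1],[[0.9,12.8,0],[0,0,0.06],1],[[0,12.8,0],[0,0,0],1],[[0,12.7,0],[0,0,0],1],[[0,6,0],[0,0,0],1],[[0,0,0],[0,0,0],1]]'
python3 - <<'E'
from plan import *
im=snap('scene','s3.png');im2=snap('side','d3.png');snap('wrist','w6.png')
p,h,s=pose();plan()
for n,f in(('scene','s3'),('side','d3')):
    b=cv2.imread(f'pics/{f}.png');hsv=cv2.cvtColor(b,cv2.COLOR_BGR2HSV);m=cv2.inRange(hsv,(20,130,110),(35,255,255))
    y,x=np.nonzero(m);P=np.array([atz(n,(a,c),0)[:2]*1000-O for a,c in zip(x,y)]);X,Y=P@u,P@v
    for lo,hi in((60,90),(-90,-60)):
        k=(Y>lo)&(Y<hi)&(X>-110)&(X<110);print(n,'line y',np.median(Y[k]).round(1),X[k].min().round(),X[k].max().round(),k.sum())
f=np.array([np.cos(np.radians(h)),np.sin(np.radians(h))]);l=np.array([-f[1],f[0]])
P=[np.r_[p+f*(x+102)+l*y,z]/1000 for x,y,z in((90,60,50),(90,-60,50),(0,0,50),(-89,60,80),(-89,-60,80))]
c=lambda im,x,y:cv2.resize(im[y:y+75,x:x+100],(400,300),interpolation=cv2.INTER_CUBIC)
t=[]
for n,i in(('scene',im),('side',im2)):
    q=proj(n,P);m=q.mean(0).astype(int)-[50,40];print(n,m,((q-m+.375)*4).round(0).tolist());t.append(c(i,*m))
w=cv2.resize(cv2.imread('pics/w6.png'),(400,300));
cv2.imwrite('pics/m5.png',np.vstack([np.hstack(t),np.hstack([w,w])]))
E
```

```text
clock: 12.3
position: [0.5025, -0.0367, 0.0838]
ee_rot: [-0.0, 0.07, 0.998, 0.0]
contact_force: [-1.5, 0.2, 2.0]
width: 0.0104
gripper_force: 39.4
axle bay 21.0 -0.5 rel heading -0.1 F [-0.5  0.5  1.5] t 12.45
[0.2, 11.3, 0] [0, 0, np.float64(-0.02)] (np.float64(32.0), np.float64(0.0))
[0.0, 11.4, 0] [0, 0, np.float64(0.0)] (np.float64(44.0), np.float64(0.0))
[0.0, 11.3, 0] [0, 0, np.float64(0.0)] (np.float64(55.0), np.float64(0.0))
scene line y 73.1 2.0 77.0 11
scene line y -75.0 -110.0 81.0 110
side line y 74.7 -109.0 79.0 93
side line y -75.8 -109.0 -80.0 18
scene [213 150] [[247.0, 88.0], [328.0, 170.0], [206.0, 172.0], [83.0, 151.0], [161.0, 242.0]]
side [191 161] [[112.0, 125.0], [232.0, 96.0], [202.0, 173.0], [166.0, 232.0], [296.0, 199.0]]
```

View pics/m5.png

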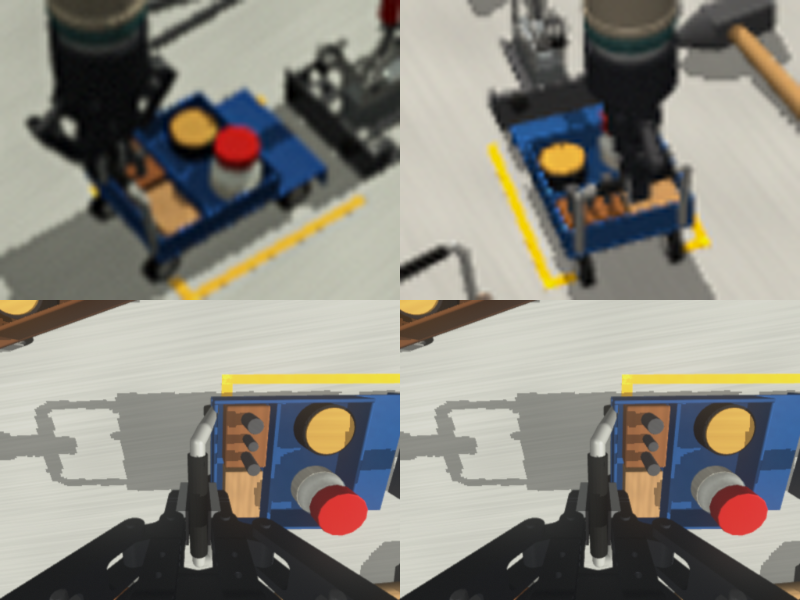

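Both views show the caddy between the lines with the jar upright. In the wrist view the yellow line (row 380) and the tray edge (row 398) are parallel. I'll check the numbers and then feel forward.

```bash
python3 - <<'E'
from plan import *
p,h,s=pose()
im=cv2.imread('pics/w6.png');m=cv2.inRange(cv2.cvtColor(im,cv2.COLOR_BGR2HSV),(20,130,110),(35,255,255))
Q=[]
for x in range(310,505,8):
    y=np.nonzero(m[:130,x])[0]
    if len(y):Q.append((watz((x,y.max()+.5),0,s)[:2],watz((x,y.min()-.5),0,s)[:2]))
for k in(0,1):
    A=np.array([q[k] for q in Q]);B=(A-O);t=np.polyfit(B@u,B@v,1);print('line',t.round(4),np.degrees(np.arctan(t[0])))
b=im.astype(int);bl=(b[:,:,0]>b[:,:,2]+30)
Q=[]
for x in range(290,470,8):
    y=np.nonzero(bl[:,x])[0]
    if len(y):Q.append(watz((x,y.min()-.5),.08,s)[:2])
B=np.array(Q)-O;t=np.polyfit(B@u,B@v,1);print('tray left',np.c_[B@u,B@v].round(1)[::4].tolist(),np.degrees(np.arctan(t[0])))
E
python3 -m handwheel '[[[0.2,8,0],[0,0,-0.02],1],[[0,8,0],[0,0,0],1],[[0,6,0],[0,0,0],1],[[0,5,0],[0,0,0],1],[[0,0,0],[0,0,0],1]]' | egrep 'pos|contact'
```

```text
line [3.90000e-03 6.93435e+01] 0.22499091631822465
line [3.30000e-03 7.86523e+01] 0.1894819285407874
tray left [[-122.7, 59.9], [-103.3, 59.8], [-84.0, 60.4], [-64.7, 60.4], [-45.3, 60.3], [-26.1, 60.9]] 1.1530395623248548
position: [0.5061, -0.0101, 0.0839]
contact_force: [-0.7, -0.4, -0.3]
```

```bash
for k in 1; do python3 -m handwheel '[[[0,3,0],[0,0,0],1],[[0,3,0],[0,0,0],1],[[0,0,0],[0,0,0],1]]'; python3 -m handwheel '[[[0,2,0],[0,0,0],1],[[0,2,0],[0,0,0],1],[[0,0,0],[0,0,0],1]]';  python3 -m handwheel '[[[0,2,0],[0,0,0],1],[[0,1,0],[0,0,0],1],[[0,0,0],[0,0,0],1]]'; done| egrep 'pos|contact'
```

```text
position: [0.5069, -0.0045, 0.0839]
contact_force: [0.2, 0.0, -1.7]
position: [0.507, -0.0024, 0.0839]
contact_force: [-2.7, -4.3, -0.7]
position: [0.5065, -0.0022, 0.0842]
contact_force: [-4.1, -11.6, 2.1]
```

```bash
python3 - <<'E'
from plan import *
s=readout.get_state();print(s['moment'].round(3));plan(step=100)
E
python3 -m handwheel '[[[0,-1.5,0],[0,0,0],1],[[0,0,0],[0,0,0],1]]'
python3 - <<'E'
from plan import *
s=readout.get_state();print(s['moment'].round(3))
snap('wrist','w7.png');s=readout.get_state()
im=cv2.imread('pics/w7.png');b=im.astype(int);bl=(b[:,:,0]>b[:,:,2]+30)
m=cv2.inRange(cv2.cvtColor(im,cv2.COLOR_BGR2HSV),(20,130,110),(35,255,255))
for n,M,z,r,e in(('line',m,0,range(300,505,8),'max'),('tray',bl,.08,range(290,440,8),'min')):
    Q=[]
    for x in r:
        y=np.nonzero(M[:130 if e=='max' else 300,x])[0]
        if len(y):Q.append(watz((x,(y.max()+.5) if e=='max' else y.min()-.5),z,s)[:2])
    B=np.array(Q)-O;k=np.abs(B[:,1]*0+B@v-np.median(B@v))<3;B=B[k];t=np.polyfit(B@u,B@v,1);print(n,np.degrees(np.arctan(t[0])).round(2),np.median(B@v),len(B))
E
```

```text
[-1.957  0.795  0.075]
axle bay 56.7 1.1 rel heading 0.16 F [ -4.1 -11.6   2.1] t 14.2
[-1.6, 330.3, 0] [0, 0, np.float64(-29.97)] (np.float64(55.0), np.float64(180.0))
clock: 14.45
position: [0.5067, -0.0022, 0.084]
ee_rot: [-0.001, 0.069, 0.998, -0.003]
contact_force: [-4.3, -7.3, 0.4]
width: 0.0105
gripper_force: 39.4
[-1.26   0.54   0.054]
line 0.09 69.43222755294397 23
tray 0.43 60.72728707221352 19
```

Force and moment suggest that the right buffer touches first, with the caddy turned about 0.4° to the left. I'll turn it slightly about the front axle.

```bash
python3 -m handwheel '[[[1.2,0,0],[0,0,0.07],1],[[0,0,0],[0,0,0],1],[[0,0,0],[0,0,0],1]]'
python3 -c "
from plan import *
print(readout.get_state()['moment'].round(3));plan(step=500)"
python3 -m handwheel '[[[0,1,0],[0,0,0],1],[[0,0.5,0],[0,0,0],1],[[0,0,0],[0,0,0],1]]'
python3 -c "
from plan import *
print(readout.get_state()['moment'].round(3));plan(step=500)"
```

```text
clock: 14.88
position: [0.5058, -0.0018, 0.084]
ee_rot: [-0.001, 0.073, 0.997, -0.002]
contact_force: [-3.3, -7.5, 1.2]
width: 0.0101
gripper_force: 39.5
[-1.25   0.463  0.073]
axle bay 56.9 0.5 rel heading -0.33 F [-3.3 -7.5  1.2] t 14.875
[0.4, 330.1, 0] [0, 0, np.float64(-30.05)] (np.float64(55.0), np.float64(180.0))
clock: 15.25
position: [0.5057, -0.0018, 0.0842]
ee_rot: [-0.001, 0.072, 0.997, -0.004]
contact_force: [-4.1, -10.3, 1.8]
width: 0.0109
gripper_force: 39.7
[-1.774  0.672  0.099]
axle bay 56.9 0.7 rel heading -0.27 F [ -4.1 -10.3   1.8] t 15.25
[0.0, 330.1, 0] [0, 0, np.float64(-30.05)] (np.float64(55.0), np.float64(180.0))
```

```bash
cat > sq.py <<'E'
from plan import *
s=readout.get_state()
im=snap('wrist','w8.png');b=im.astype(int);bl=(b[:,:,0]>b[:,:,2]+30)
m=cv2.inRange(cv2.cvtColor(im,cv2.COLOR_BGR2HSV),(20,130,110),(35,255,255))
for n,M,z,r,e in(('line',m,0,range(300,505,8),'max'),('tray',bl,.08,range(290,440,8),'min')):
    Q=[]
    for x in r:
        y=np.nonzero(M[:130 if e=='max' else 300,x])[0]
        if len(y):Q.append(watz((x,(y.max()+.5) if e=='max' else y.min()-.5),z,s)[:2])
    B=np.array(Q)-O;k=np.abs(B@v-np.median(B@v))<3;B=B[k];t=np.polyfit(B@u,B@v,1);print(n,np.degrees(np.arctan(t[0])).round(2),np.median(B@v).round(1),len(B))
E
python3 sq.py
python3 -m handwheel '[[[1,0,0],[0,0,0.06],1],[[0,0,0],[0,0,0],1],[[0,0,0],[0,0,0],1]]'
python3 -c "
from plan import *
print(readout.get_state()['moment'].round(3))"
python3 sq.py
```

```text
line 0.17 69.4 23
tray 0.13 61.4 19
clock: 15.68
position: [0.5057, -0.0017, 0.0844]
ee_rot: [0.0, 0.075, 0.997, -0.004]
contact_force: [-3.6, -10.8, 1.6]
width: 0.0106
gripper_force: 39.8
[-1.802  0.439  0.13 ]
line 0.2 69.4 23
tray 0.26 61.4 19
```

```bash
python3 -m handwheel '[[[0,-1.5,0],[0,0,0],1],[[0,-1,0],[0,0,0],1],[[0,0,0],[0,0,0],1]]' | egrep 'pos|contact'; python3 -m handwheel '[[[0,0,0],[0,0,0],0.6],[[0,0,0],[0,0,0],0.4],[[0,0,0],[0,0,0],0.1],[[0,0,0],[0,0,0],0],[[0,0,0],[0,0,0],0]]'; python3 sq.py
```

```text
position: [0.5057, -0.0017, 0.0841]
contact_force: [-1.5, -5.9, -1.0]
clock: 16.73
position: [0.5055, 0.0001, 0.084]
ee_rot: [0.0, 0.076, 0.997, 0.0]
contact_force: [0.1, 1.2, -0.0]
width: 0.0429
gripper_force: 0.0
line 0.18 69.3 22
tray 0.12 61.5 19
```

Run:
```python
from plan import *
s=readout.get_state()
for f,pos in(('w7',[.5067,-.0022,.084]),('w8',list(s['position']))):
    s2=dict(s);s2['position']=np.array(pos)
    im=cv2.imread(f'pics/{f}.png');m=cv2.inRange(cv2.cvtColor(im,cv2.COLOR_BGR2HSV),(20,130,110),(35,255,255))
    m[:135]=0;m[:,:330]=0;y,x=np.nonzero(m);c=(x.min()+x.max())/2,(y.min()+y.max())/2
    w=watz(c,.09,s2)[:2]-O
    r=im[195].astype(int).max(1);d=np.nonzero(r[225:285]<65)[0]+225
    print(f,'tin',c,(w@u).round(1),(w@v).round(1),'bar cols',d.min(),d.max(), 'x',[(( watz((k,195),.135,s2)[:2]-O)@u).round(1) for k in(d.min(),d.max())])
```

```text
Traceback (most recent call last):
ValueError: zero-size array to reduction operation minimum which has no identity
```

Run:
```python
from plan import *
s=readout.get_state()
for f,pos in(('w7',[.5067,-.0022,.084]),('w8',list(s['position']))):
    s2=dict(s);s2['position']=np.array(pos)
    im=cv2.imread(f'pics/{f}.png');m=cv2.inRange(cv2.cvtColor(im,cv2.COLOR_BGR2HSV),(14,150,150),(25,255,255))
    m[:135]=0;m[:,:370]=0;m[240:]=0;M=cv2.moments(m,True);c=M['m10']/M['m00'],M['m01']/M['m00']
    w=watz(c,.09,s2)[:2]-O
    r=im[195].astype(int).max(1);d=np.nonzero(r[225:285]<65)[0]+225
    print(f,'tin',np.round(c,1),M['m00'],(w@u).round(1),(w@v).round(1),'bar',d.min(),d.max(),[(( watz((k,195),.135,s2)[:2]-O)@u).round(1) for k in(d.min(),d.max())])
```

```text
Traceback (most recent call last):
ValueError: zero-size array to reduction operation minimum which has no identity
```

```bash
cat > tin.py <<'E'
from plan import *
def tin(f,s):
    im=cv2.imread(f'pics/{f}.png');m=cv2.inRange(cv2.cvtColor(im,cv2.COLOR_BGR2HSV),(14,150,150),(25,255,255))
    m[:135]=0;m[:,:370]=0;m[240:]=0;M=cv2.moments(m,True);c=M['m10']/M['m00'],M['m01']/M['m00']
    w=watz(c,.09,s)[:2]-O;print(f,np.round(c,1),M['m00'],'bay',(w@u).round(1),(w@v).round(1))
E
python3 - <<'E'
from tin import *
s=readout.get_state();s2=dict(s);s2['position']=np.array([.5067,-.0022,.084])
tin('w7',s2);tin('w8',s)
E
```

```text
w7 [420.7 168. ] 2513.0 bay -8.9 36.5
w8 [416.3 168.1] 2384.0 bay -9.4 38.0
```

The caddy stayed put after release (within 0.5 mm and 0.1° of the line). Now I'll lift, turn 90°, close the fingers and go behind the clamp grip.

```bash
python3 -m handwheel '[[[0,0,-25],[0,0,0],0],[[0,0,-40],[0,0,0],0],[[0,0,-40],[0,0,0],0],[[0,0,-40],[0,0,0],0],[[0,0,0],[0,0,1],1],[[0,0,0],[0,0,1],1],[[0,0,0],[0,0,1],1],[[0,0,0],[0,0,1],1],[[0,0,0],[0,0,1],1],[[0,0,0],[0,0,1],1],[[0,0,0],[0,0,1],1],[[0,0,0],[0,0,1],1],[[0,0,0],[0,0,1],1],[[0,0,0],[0,0,1],1],[[0,0,0],[0,0,1],1],[[0,0,0],[0,0,1],1],[[0,0,0],[0,0,1],1],[[0,0,0],[0,0,1],1],[[0,0,0],[0,0,0.9],1],[[0,0,0],[0,0,0],1]]'
python3 - <<'E'
from plan import *
s=readout.get_state()
t=O+u*118;delta(t[0],t[1],230,-8)
for n in('scene','side'):
    im=snap(n,f'{n}9.png')
E
```

```text
clock: 19.27
position: [0.5053, -0.0, 0.2289]
ee_rot: [-0.0, 0.755, 0.655, 0.0]
contact_force: [-0.7, 0.1, 0.8]
width: 0.0001
gripper_force: 0.0
pos [505.3  -0.  228.9] head -8.09 tilt [-1.e-04  2.e-04 -1.e+00] q6 0.0 w 8.531592031884112e-05 F [-0.7  0.1  0.8] t 19.275
tool delta [225.4   1.8  -1. ] turn units -0.014
```

```bash
python3 -m handwheel '[[[45,0.4,0],[0,0,0],1],[[45,0.4,0],[0,0,0],1],[[45,0.4,0],[0,0,0],1],[[45,0.4,0],[0,0,0],1],[[45.4,0.2,0],[0,0,0],1],[[0,0,0],[0,0,0],1],[[0,0,30],[0,0,0],1],[[0,0,30],[0,0,0],1],[[0,0,18],[0,0,0],1],[[0,0,0],[0,0,0],1]]' | egrep 'clock|pos|contact'
python3 - <<'E'
from plan import *
p,h,s=pose();d=p-O;print('bay',(d@u).round(1),(d@v).round(1),'z',s['position'][2]*1000,'head',h)
prev=None
for ph in list(range(0,90,8))+[89,93]:
    f=np.radians(ph);k=ph/89;pv=np.array([158-23*k,81+11*k]);E=pv+105*np.array([np.sin(f),np.cos(f)])+10.5*np.array([-np.cos(f),np.sin(f)])
    c=np.array([E[0]-11,E[1]-35.5])
    print(ph,c.round(1),(None if prev is None else np.round([c[0]-prev[0],prev[1]-c[1]],1)));prev=c
E
```

```text
clock: 20.62
position: [0.5378, 0.2214, 0.1496]
contact_force: [0.7, 0.0, 0.8]
bay 116.4 0.8 z 149.55703764528423 head -8.157723561309204
0 [136.5 150.5] None
8 [149.1 151.9] [12.6 -1.4]
16 [161.7 151.3] [12.6  0.6]
24 [173.9 148.7] [12.2  2.6]
32 [185.5 144.1] [11.6  4.6]
40 [196.1 137.6] [10.6  6.4]
48 [205.6 129.5] [9.5 8.1]
56 [213.7 119.8] [8.1 9.7]
64 [220.2 108.9] [ 6.5 11. ]
72 [225.   96.8] [ 4.8 12. ]
80 [227.9  84. ] [ 2.9 12.9]
88 [228.8  70.5] [ 0.9 13.4]
89 [228.8  68.8] [-0.   1.7]
93 [228.4  62. ] [-0.4  6.8]
```

```bash
python3 -m handwheel '[[[10,0.5,0],[0,0,0],1],[[10,0.3,-0.5],[0,0,0],1],[[12.6,0,-1],[0,0,0],1],[[12.6,0,0.5],[0,0,0],1],[[12.2,0,2.5],[0,0,0],1],[[11.6,0,4.5],[0,0,0],1],[[10.6,0,6.4],[0,0,0],1],[[9.5,0,8],[0,0,0],1],[[0,0,0],[0,0,0],1]]' | egrep 'clock|pos|contact'
python3 - <<'E'
from plan import *
p,h,s=pose();d=p-O;print('bay',(d@u).round(1),(d@v).round(1),'z',s['position'][2]*1000,'head',h)
for n in('scene','side'):
    im=snap(n,f'{n}10.png');hsv=cv2.cvtColor(im,cv2.COLOR_BGR2HSV)
    r=cv2.inRange(hsv,(0,150,60),(8,255,255))|cv2.inRange(hsv,(172,150,60),(180,255,255))
    x0,y0,x1,y1=(295,120,340,170) if n=='scene' else (212,125,245,175)
    r[:y0]=0;r[y1:]=0;r[:,:x0]=0;r[:,x1:]=0
    y,x=np.nonzero(r);print(n,len(x),x.min(),x.max(),y.min(),y.max())
    def g(ph):
        f=np.radians(ph);k=ph/89;pv=np.array([158-23*k,81+11*k]);o=[]
        for rr in(50,134):
            b=pv+rr*np.array([np.sin(f),np.cos(f)]);o.append(np.r_[O+u*b[0],b[1]]/1000)
        return proj(n,o).round(0).tolist()
    for ph in(0,24,48,60):print(ph,g(ph))
E
```

```text
clock: 21.75
position: [0.5518, 0.3114, 0.1292]
contact_force: [-0.6, 0.6, 0.0]
bay 207.5 -0.6 z 129.22986530861553 head -8.105997227888112
scene 99 314 331 135 154
0 [[310.0, 153.0], [313.0, 136.0]]
24 [[313.0, 152.0], [323.0, 132.0]]
48 [[315.0, 153.0], [330.0, 134.0]]
60 [[316.0, 154.0], [332.0, 137.0]]
side 113 212 224 125 155
0 [[224.0, 155.0], [223.0, 137.0]]
24 [[223.0, 153.0], [220.0, 132.0]]
48 [[223.0, 153.0], [217.0, 133.0]]
60 [[223.0, 154.0], [217.0, 135.0]]
```

The handle is following (red pixels match about 50°). I'll carry it on over centre.

```bash
python3 -m handwheel '[[[8,0,9.5],[0,0,0],1],[[6.5,0,11],[0,0,0],1],[[4.8,0,12],[0,0,0],1],[[3,0,8],[0,0,0],1],[[0,0,0],[0,0,0],1]]' | egrep 'clock|pos|contact'
python3 -m handwheel '[[[0,0,5],[0,0,0],1],[[0,0,5],[0,0,0],1],[[0,0,0],[0,0,0],1]]' | egrep 'clock|pos|contact'
python3 -m handwheel '[[[0,0,4],[0,0,0],1],[[0,0,3],[0,0,0],1],[[0,0,0],[0,0,0],1]]' | egrep 'clock|pos|contact'
```

```text
clock: 22.48
position: [0.5547, 0.3328, 0.0887]
contact_force: [0.1, 0.4, 0.1]
clock: 22.85
position: [0.5552, 0.3326, 0.0795]
contact_force: [-0.7, 0.1, 0.7]
clock: 23.22
position: [0.5555, 0.3329, 0.0728]
contact_force: [0.9, 0.6, 0.6]
```

```bash
python3 -m handwheel '[[[0,0,2],[0,0,0],1],[[0,0,2],[0,0,0],1],[[0,0,0],[0,0,0],1]]' | egrep 'clock|pos|contact'
python3 -m handwheel '[[[0,0,2],[0,0,0],1],[[0,0,1],[0,0,0],1],[[0,0,0],[0,0,0],1]]' | egrep 'clock|pos|contact'
cat > gr.py <<'E'
from plan import *
for n in('scene','side'):
    im=snap(n,f'{n}11.png');hsv=cv2.cvtColor(im,cv2.COLOR_BGR2HSV)
    r=cv2.inRange(hsv,(0,150,60),(8,255,255))|cv2.inRange(hsv,(172,150,60),(180,255,255))
    x0,y0,x1,y1=(305,125,340,170) if n=='scene' else (215,125,245,175)
    y,x=np.nonzero(r[y0:y1,x0:x1]);print(n,len(x),x.min()+x0,x.max()+x0,y.min()+y0,y.max()+y0)
    def g(ph):
        f=np.radians(ph);k=ph/89;pv=np.array([158-23*k,81+11*k]);o=[]
        for rr in(50,134):
            b=pv+rr*np.array([np.sin(f),np.cos(f)]);o.append(np.r_[O+u*b[0],b[1]]/1000)
        return proj(n,o).round(0).tolist()
    for ph in(70,80,89):print(ph,g(ph))
E
python3 gr.py
```

```text
clock: 23.6
position: [0.5556, 0.3329, 0.0689]
contact_force: [-0.3, 0.1, -0.1]
clock: 23.98
position: [0.5558, 0.3331, 0.0663]
contact_force: [-1.1, -0.1, 0.9]
scene 66 314 332 147 158
70 [[316.0, 155.0], [333.0, 141.0]]
80 [[315.0, 156.0], [333.0, 144.0]]
89 [[315.0, 158.0], [332.0, 148.0]]
side 45 216 238 147 159
70 [[223.0, 155.0], [217.0, 138.0]]
80 [[223.0, 157.0], [217.0, 142.0]]
89 [[223.0, 158.0], [217.0, 146.0]]
```

```bash
for i in 1; do python3 -m handwheel '[[[0,0,2],[0,0,0],1],[[0,0,0],[0,0,0],1]]';python3 -m handwheel '[[[0,0,2],[0,0,0],1],[[0,0,0],[0,0,0],1]]';python3 -m handwheel '[[[0,0,2],[0,0,0],1],[[0,0,0],[0,0,0],1]]'; done | egrep 'pos|contact'
```

```text
position: [0.5559, 0.3333, 0.0652]
contact_force: [-1.2, -0.9, 5.6]
position: [0.556, 0.3335, 0.0643]
contact_force: [-2.2, -0.4, 10.0]
position: [0.5561, 0.3338, 0.0633]
contact_force: [-3.6, -0.4, 14.8]
```

A firm stop at 15 N, well past the 2–5 N toggle force, means the handle has snapped over to its own stop. I'll retreat and verify.

```bash
python3 -m handwheel '[[[0,0,-6],[0,0,0],1],[[0,0,-20],[0,0,0],1],[[0,0,-40],[0,0,0],1],[[0,0,-50],[0,0,0],1],[[0,0,-50],[0,0,0],1],[[-62,0,0],[0,0,0],1],[[-62,0,0],[0,0,0],1],[[-62,0,0],[0,0,0],1],[[-60,0,0],[0,0,0],1],[[0,0,0],[0,0,0],1],[[0,0,0],[0,0,0],1]]' | egrep 'clock|pos|contact'
python3 gr.py
python3 - <<'E'
from plan import *
p,h,s=pose();snap('wrist','w12.png');d=p-O;print('bay',d@u,d@v,h)
im=cv2.imread('pics/w12.png').astype(int)
# expected pixel positions for caddy features in wrist
q=s['ee_rot'];M=R.from_quat([q[1],q[2],q[3],q[0]]).as_matrix();pa=vision.camera_params('wrist');H=np.linalg.inv(np.array(pa['hand_eye']));K=np.array(pa['intrinsics'])
def pr(x,y,z):
    w=np.r_[O+u*x+v*y,z]/1000;t=M.T@(w-s['position']);c=H[:3,:3]@t+H[:3,3];k=K@c/c[2];return k[:2].round(0).tolist()
for n,P in(('noseL',(82,60,50)),('noseR',(82,-60,50)),('noseMid',(82,0,50)),('pad',(63,0,60)),('trayRL',(-97,60,80)),('bar',(-110,0,135)),('hubL',(-86,42,18)),('grip',(245,0,95))):print(n,pr(*P))
bl=((im[:,:,0]>im[:,:,2]+30)&(im[:,:,0]>60)).astype(np.uint8)
nl,lab,st,c=cv2.connectedComponentsWithStats(bl);i=1+st[1:,4].argmax();print('blue',st[i]);
cn=max(cv2.findContours((lab==i).astype(np.uint8),0,2)[0],key=cv2.contourArea);print(cv2.minAreaRect(cn),cv2.approxPolyDP(cn,6,True).reshape(-1,2).tolist())
E
```

```text
clock: 26.2
position: [0.521, 0.0897, 0.226]
contact_force: [0.4, -0.1, -0.0]
scene 77 314 332 148 158
70 [[316.0, 155.0], [333.0, 141.0]]
80 [[315.0, 156.0], [333.0, 144.0]]
89 [[315.0, 158.0], [332.0, 148.0]]
side 110 215 224 125 159
70 [[223.0, 155.0], [217.0, 138.0]]
80 [[223.0, 157.0], [217.0, 142.0]]
89 [[223.0, 158.0], [217.0, 146.0]]
bay -15.363726693133184 -0.803414794264785 -8.072945976738284
noseL [199.0, 78.0]
noseR [306.0, 78.0]
noseMid [253.0, 78.0]
pad [253.0, 96.0]
trayRL [203.0, 234.0]
bar [253.0, 269.0]
hubL [223.0, 207.0]
grip [252.0, -142.0]
blue [ 197   77  109  157 8771]
((251.0, 155.0), (156.0, 108.0), 90.0) [[198, 78], [203, 233], [210, 231], [203, 191], [252, 193], [252, 226], [216, 232], [300, 232], [303, 77], [263, 77], [261, 105], [243, 103], [242, 77]]
```

```bash
python3 - <<'E'
from plan import *
s=readout.get_state()
for f,r,st in(('w12',(120,120,400,260),s),):
    im=cv2.imread('pics/w12.png');hsv=cv2.cvtColor(im,cv2.COLOR_BGR2HSV)
    m=cv2.inRange(hsv,(0,150,60),(8,255,255))|cv2.inRange(hsv,(172,150,60),(180,255,255))
    nl,lab,sx,c=cv2.connectedComponentsWithStats(m)
    for i in range(1,nl):
        if sx[i][4]>150:
            w=watz(c[i],.112,s)[:2]-O;print(sx[i],c[i].round(1),'bay',(w@u).round(1),(w@v).round(1))
E
python3 -c "
from rig import manip
print(manip.sign_off())"
```

```text
[ 260  136   37   38 1098] [277.6 154.7] bay 6.9 -25.1
the job is handed in; nothing more can be done
None
```

The caddy is parked nose first between the lines, square and against the buffers, with the clamp thrown over centre onto its ledge. The jar's red cap measured round from above, so it is upright, and the job was handed in at about 26 s. The castors' trailing is inferred from the last 60 mm or so of straight travel, and I did not look at the other bench items again at the end.

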